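# Stack the spacers on the trimmer's cutter spindle

### The arm

A 7-joint arm with a two-finger parallel gripper is mounted at the origin on the work surface. World frame = base frame: x ahead of the robot, y to its left, z up, the work surface at z = 0. Lengths are in mm, angles in rad, forces in N, time in s.
With the tool pointing down it reaches from about 400 to 875 mm from the base axis. Payload 4.4 kg.
Tool frame: the origin (TCP) lies on the centre line of the jaws, within the pads' length; the fingertips stand 25 mm ahead of it and the grasp point (between the pads) lies 6 mm ahead of it (ctrl.finger_overhang is the distance from the TCP to the fingertips, in mm); z points along the fingers, y is the line along which they close (so a half turn about z gives the same grasp; the last joint's range is limited). The gripper opens to 85 mm and grips with 20 to 120 N. Pads are 22 mm wide; open, the fingers measure 114 mm over their backs; the gripper's body (76 mm by 85 mm) begins 54 mm behind the grasp point. The pads swing forward as they close: fully open they stand 13 mm farther back than shut.
Start: joints at [-1.325, 0.628, 0.038, 1.517, -0.027, 0.996, -0.02], TCP at [199.379, 618.68, 256.313] pointing down, gripper open.
Joint ranges: [-3.06, 3.06], [-0.37, 2.12], [-1.25, 1.32], [0.18, 2.47], [-1.1, 4.24], [0.23, 1.98], [-2.94, 2.94]. Speed limits (rad/s): [2.57, 2.57, 3.14, 3.14, 3.14, 3.14, 3.14].

### API

Orientations are given as [roll, pitch, yaw] about the fixed x, y, z axes, in that order (R = Rz(yaw) Ry(pitch) Rx(roll)).
In Python, from cell import ctrl gives the robot as it stands. The module is installed in compiled form; this text tells all that it offers.
- The arm moves only by the tool play_rows, never from a script. Its argument "targets" is a list of rows, each a list of 5 numbers: the closure, from 0 (fully open) to 1 (shut), then the shift along the tool's x, y, z in cm, then the turn about the tool's z in degrees. In form: [[gripper, dx, dy, dz, spin], ...]. A call has 1 to 10 rows; each row is the pose to reach, as a shift and turn from the pose commanded when the call began, along the tool's axes at that moment; what a row does not reach only later rows make up. A row lasts 1/10 s, in which the tool goes at most 50 mm and 8.59 degrees, less where a joint would pass 70% of its speed; a pose out of reach is approached as far as the arm can. A call with a gripper value outside its range is refused whole. The fingers move at their own pace and stop on an object; the grip force is fixed at half the most. Time passes only in rows, so rows that repeat a pose let the fingers close. It gives the time, the measured TCP pose, the force, the opening and the grip force at its end, in the units of the state.
- ctrl.read_state(): the state, without advancing time (a new reading comes with each control period).
- ctrl.get_image(name): name is "scene" or "top" or "wrist"; returns (picture, depth): 420x560x3 uint8, red, green, blue; 420x560 float32, mm along the optical axis (not along the pixel's ray), 0 where there is no reading.
- ctrl.calibration(name): a dict with "vfov" (degrees; the focal length in pixels is half the picture's height over the tangent of half this angle, whatever the lens; pixels are square), "cx", "cy" (the principal point, pixels), "extrinsics" (4x4, takes a point from camera to world coordinates); the wrist camera has in their place "mount" (4x4, takes a point from camera to tool coordinates, whose origin is the TCP and whose axes are the flange's). Camera axes: x right, y down, z forward; pixel columns grow to the right and rows downward; lengths in mm; the calibration is good to about 2 mm. A picture is of the moment at which its call begins: read the wrist's pose just before it. calibration takes no time and is no camera call.
- ctrl.finish_job(): hands the job in; it is judged then, once.
Trained networks look in the newest picture that a camera, given by its name, has taken for a name from the list of things; names that differ only in an ending like _2 or _b are one class to them, and where a whole thing is asked for, a point or a joint stands for the part that bears it (a point fixed in the world has none). Each returns a list of dicts, best first, with "confidence" (0 to 1); they miss things now and then, are a little off and sometimes report something else, mostly with a low value. They report only what shows in the picture. A call takes as long as a camera call.
- ctrl.search_frame(camera, name): "bbox" ([left, top, right, bottom] in pixels, round what is visible of it).
- ctrl.trace(camera, name): "pixels" (420x560 bool, what is visible of it) and "bbox" ([left, top, right, bottom] in pixels, round what is visible of it).
The state is a dict: "clock": time; "qpos": joint angles; "qd": joint speeds; "tau": joint torques, N m; "eef_pos": TCP position; "tool_rot": TCP orientation; "force": force on the tool from outside, world axes, zero at the start; "torque": the same for the moment, N m; "width": finger opening in mm; "gripper_force": force on a finger pad.
Only numpy, scipy, OpenCV 4.12 (cv2) and the standard library are available. Lean on these libraries where they do the work, as an engineer would, in place of code of your own. Each camera call takes 0.05 s, during which the arm holds its last target. There are 200 camera calls.

### The job

Thread the three loose aluminium spacers onto the upright spindle of the green cutter head, the largest first, then the medium one, the smallest on top. Feel for the spindle rather than forcing anything, and gently press the finished stack down until the dark thrust collar under it sits fully home on the head and the spacers lie flat on one another. Then let go, and leave the other things on the bench alone.

Things in the scene. Friction and masses are not known exactly. Their poses are not given: they have to be found in the camera images.
- head: Green-painted cutter head of a board trimmer, fixed on the bench: block 130 x 110 x 32 mm (x, y, z) carrying a round dark steel boss 72 mm across, its top 40 mm up. Origin: centre of its underside, on the bench; z up. Head, spindle, collar and spacers must not be pressed on one another with more than 35 N
- nominal_tip (a point): Point fixed to the head 107 mm straight above its origin, level with the flat tip of the spindle. The upright steel spindle is 16 mm in diameter up to 3 mm below the tip, then a chamfer narrowing evenly to 12 mm at the flat tip. It sits in an eccentric adjuster: its axis stands 4 to 6 mm to one side of this point, in any direction; the offset does not change and is not measured: find it by feel
- collar (a joint): Dark steel thrust collar on the spindle, 56 mm across, 8 mm thick. Value: height of its underside above the boss (m); 0 = fully home (its top then 48 mm above the head's origin), largest 0.011. It starts 6 to 10 mm up, held by a friction brake: it slides down only under about 8 N and stays where left; the spacers' weight does not move it
- spacer_large: Large aluminium spacer ring, outside diameter 62 mm, bore 18 mm, 16 mm tall, about 120 g, lying flat on the bench. Origin: centre of its underside; z along the bore, up
- spacer_medium: Medium aluminium spacer ring, outside diameter 50 mm, bore 18 mm, 14 mm tall, about 65 g, lying flat on the bench. Origin: centre of its underside
- spacer_small: Small aluminium spacer ring, outside diameter 38 mm, bore 18 mm, 12 mm tall, about 30 g, lying flat on the bench. Origin: centre of its underside
- paperweight: Bystander: solid dark steel disc weight, 42 mm across, 26 mm tall, no bore. Origin: centre of its underside
- screwdriver: Bystander: screwdriver with black handle, 170 mm long along its x, lying. Origin: under its middle
- bone_folder: Bystander: ivory-coloured flat folding tool, 140 x 22 x 5 mm, lying among the spacers. Origin: centre of its underside
- jar: Bystander: jar 60 mm across, 85 mm tall. Origin: centre of its underside
- eraser: Bystander: white eraser 55 x 24 x 13 mm. Origin: centre of its underside
- tape_dispenser: Bystander: round orange tape dispenser, 90 mm across, 35 mm tall, with a black tongue along its +x. Origin: under the centre of the round part
- spatula: Bystander: small spatula with red handle, 180 mm long, lying. Origin: under its middle

How it is judged:
By the outcome, as a careful person would: the job done as asked, in the order asked, and still so for the second after the job is handed in, with the robot touching nothing.
It also fails if it takes over 72 s, if anything falls off the work surface, if the arm or the gripper's body presses on something with over 40 N, if the wrist force passes 120 N, or if a joint passes its speed limit or range.

## Working session

There is one attempt and no reset: what is moved stays moved. The work goes in short steps, Python scripts to look and compute and a tool call to move; the robot and the scene stay as the last step left them, time stands still between calls to the robot, and variables do not carry over. Pictures are saved under pics/ and viewed, at most 10 in all, crops included, and the job is handed in when it is done.

Besides the shell and the picture viewer there is one more tool, called after ">>>" as name(argument=value, ...), one argument or row to a line, values as JSON. play_rows: Moves the arm, as the interface text tells. Its arguments: {"type":"object","properties":{"targets":{"type":"array"}},"required":["targets"]}

```bash
mkdir -p pics; cat > h.py <<'E'
import numpy as np, cv2
from cell import ctrl
def K(c):
    f=210/np.tan(np.radians(c['vfov'])/2); return f,c['cx'],c['cy']
def T_tool(s):
    from scipy.spatial.transform import Rotation as R
    T=np.eye(4); T[:3,:3]=R.from_euler('xyz',s['tool_rot']).as_matrix(); T[:3,3]=s['eef_pos']; return T
def cam(name,s=None):
    c=ctrl.calibration(name)
    E=np.array(c['extrinsics']) if name!='wrist' else T_tool(s or ctrl.read_state())@np.array(c['mount'])
    return K(c),E
def pts(name,depth,mask,s=None):
    (f,cx,cy),E=cam(name,s); v,u=np.nonzero(mask&(depth>0)); d=depth[v,u]
    P=np.c_[(u-cx)*d/f,(v-cy)*d/f,d,np.ones(len(d))]; return (P@E.T)[:,:3]
def save(n,img): cv2.imwrite('pics/'+n+'.png',cv2.cvtColor(img,cv2.COLOR_RGB2BGR))
E
python3 - <<'E'
from h import *
s=ctrl.read_state(); print(s)
ims=[]
for n in('scene','top'):
    im,d=ctrl.get_image(n); save(n,im); print(n,ctrl.calibration(n))
    for o in('head','spacer_large','spacer_medium','spacer_small','paperweight','collar','nominal_tip','bone_folder','jar','screwdriver','spatula','tape_dispenser','eraser'):
        r=ctrl.trace(n,o)
        for q in r[:2]:
            P=pts(n,d,q['pixels'])
            if len(P)==0: continue
            zt=np.percentile(P[:,2],90); Q=P[P[:,2]>zt-5]
            print(o,round(q['confidence'],2),q['bbox'],'top z',zt.round(1),'mid',((Q.max(0)+Q.min(0))/2).round(1),'ext',(np.ptp(Q,axis=0)).round(0))
print(ctrl.calibration('wrist'), ctrl.finger_overhang)
E
```

```text
{'clock': 0.0, 'qpos': array([-1.32479169,  0.6293636 ,  0.03844627,  1.51835095, -0.02696327,
        0.99630834, -0.01997657]), 'qd': array([ 0.000987  ,  0.00037434, -0.00064041,  0.0004383 ,  0.00042233,
       -0.00118527,  0.00146844]), 'tau': array([ 2.51039637e-06, -5.63406122e+01,  1.22614246e+00, -1.93452662e+01,
        1.09440248e-02,  1.04180185e-02, -3.96214219e-06]), 'eef_pos': array([199.21255243, 618.11777996, 255.38327124]), 'tool_rot': array([-3.13968140e+00,  5.91851826e-05,  2.82982839e+00]), 'force': array([-1.47252792e-01, -6.26641425e-04,  8.45781660e-01]), 'torque': array([ 0.00785898, -0.01423329, -0.01382775]), 'gripper_force': 0.0, 'width': 85.17767614870237}
scene {'vfov': 57.719998993718946, 'cx': 278.4078503383831, 'cy': 208.84764840883605, 'extrinsics': array([[ 1.32342368e-01,  5.72083400e-01, -8.09448010e-01,
         1.24261341e+03],
       [ 9.91203802e-01, -7.57888053e-02,  1.08494604e-01,
        -9.04063603e+01],
       [ 7.20864096e-04, -8.16686378e-01, -5.77081311e-01,
         5.90394280e+02],
       [ 0.00000000e+00,  0.00000000e+00,  0.0000
[... 3456 characters left out ...]
.5, 223.8] top z 16.9 mid [641.1 359.3  17.3] ext [79. 55. 11.]
tape_dispenser 0.96 [388.8, 196.7, 422.0, 230.1] top z 36.8 mid [ 539.6 -397.3   36.1] ext [85. 85.  9.]
eraser 0.52 [305.9, 151.9, 318.1, 170.6] top z 14.2 mid [ 706.4 -126.4   13.9] ext [53. 27.  9.]
{'vfov': 69.33382025389996, 'cx': 279.7865953467066, 'cy': 211.29136321997711, 'mount': array([[-1.49735700e-03, -9.46920931e-01, -3.21463075e-01,
         8.17870827e+01],
       [ 9.99998829e-01, -1.51906460e-03, -1.83290683e-04,
         2.23437480e-01],
       [-3.14761392e-04, -3.21462973e-01,  9.46922097e-01,
        -1.17953685e+02],
       [ 0.00000000e+00,  0.00000000e+00,  0.00000000e+00,
         1.00000000e+00]])} 25.0
```

View pictures.

```bash
python3 - <<'E'
import cv2,numpy as np
a=cv2.imread('pics/scene.png')[180:330,70:470];b=cv2.imread('pics/top.png')[120:290,110:430]
a=cv2.resize(a,(800,300),interpolation=2); b=cv2.resize(b,(565,300),interpolation=2)
o=np.zeros((600,800,3),np.uint8);o[:300]=a;o[300:,:565]=b
cv2.imwrite('pics/both.png',o)
E
```

```text
(no output)
```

View pics/both.png

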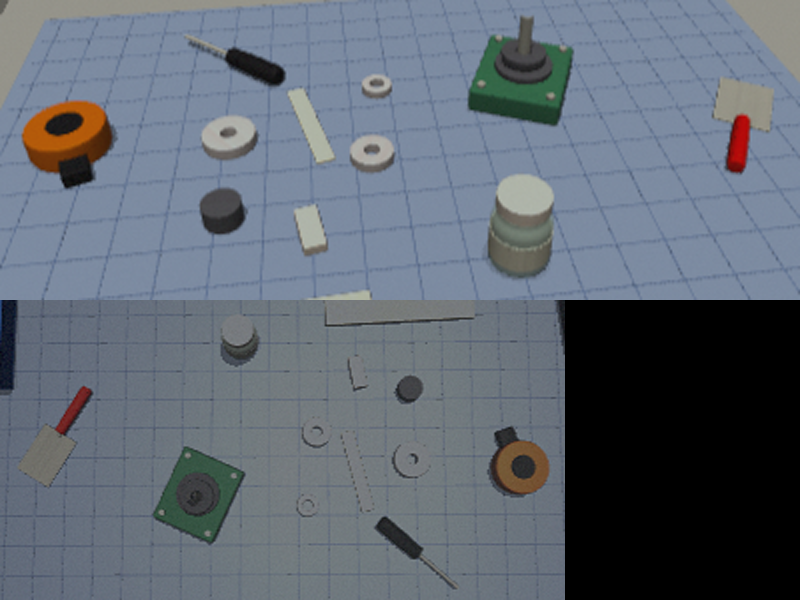

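```bash
cat >> h.py <<'E'
def plan(cmd,goal):
    """cmd, goal: [x,y,z,yaw]; returns shift cm in tool axes, spin deg"""
    c,s=np.cos(cmd[3]),np.sin(cmd[3]); d=np.array(goal[:3])-cmd[:3]
    sp=(cmd[3]-goal[3]+np.pi)%(2*np.pi)-np.pi
    return np.round([(c*d[0]+s*d[1])/10,(s*d[0]-c*d[1])/10,-d[2]/10,np.degrees(sp)],2)
def apply(cmd,m):
    c,s=np.cos(cmd[3]),np.sin(cmd[3]); x,y,z,a=np.array(m)*[10,10,10,np.pi/180]
    return [cmd[0]+c*x+s*y,cmd[1]+s*x-c*y,cmd[2]-z,cmd[3]-a]
E
python3 - <<'E'
from h import *
c=[199.379,618.68,256.313,2.8298]
print(plan(c,[492,141,250,np.pi]),plan(c,[492,141,250,2.8298]))
E
```

```text
[-42.5  -36.49   0.63 -17.86] [-42.5  -36.49   0.63   0.  ]
```

>>> play_rows(
  targets=[
    [0, -4, -3.4, 0.1, -2],
    [0, -8.5, -7.3, 0.2, -4],
    [0, -17, -14.6, 0.6, -10],
    [0, -25.5, -21.9, 0.6, -17.9],
    [0, -34, -29.2, 0.6, -17.9],
    [0, -42.5, -36.5, 0.6, -17.9],
    [0, -42.5, -36.5, 0.6, -17.9],
    [0, -42.5, -36.5, 0.6, -17.9],
    [0, -42.5, -36.5, 0.6, -17.9],
    [0, -42.5, -36.5, 0.6, -17.9],
  ],
)

```text
clock: 2.4
eef_pos: [461.4, 190.6, 250.9]
tool_rot: [3.141, 0.001, -3.141]
force: [0.1, 1.2, 0.9]
width: 85.2
gripper_force: 0.0
```

>>> play_rows(
  targets=[
    [0, -3.0, -5, 0, 0],
    [0, -3.0, -5, 0, 0],
    [0, -3.0, -5, 0, 0],
    [0, -3.0, -5, 0, 0],
  ],
)

```text
clock: 2.8
eef_pos: [489.8, 143.8, 250.5]
tool_rot: [3.141, -0.001, -3.14]
force: [-0.7, 1.0, -0.2]
width: 85.3
gripper_force: 0.0
```

```bash
python3 - <<'E'
from h import *
s=ctrl.read_state(); print(s['clock'],s['eef_pos'],s['tool_rot'])
im,d=ctrl.get_image('wrist'); save('w1',im); np.savez('w1',im=im,d=d)
for o in('collar','head'):
  for q in ctrl.trace('wrist',o)[:2]:
    P=pts('wrist',d,q['pixels'],s); print(o,q['confidence'],q['bbox'],len(P))
P=pts('wrist',d,d>0,s); P=P[(abs(P[:,0]-492)<90)&(abs(P[:,1]-141)<90)]
h,e=np.histogram(P[:,2],bins=np.arange(-6,122,2)); print([(int(b),int(a)) for a,b in zip(h,e) if a>30])
def circ(Q):
    A=np.c_[2*Q[:,:2],np.ones(len(Q))]; return A
tip=P[(P[:,2]>102)&(P[:,2]<115)]; print('tip',len(tip),np.median(tip,0),(tip.max(0)+tip.min(0))/2,np.ptp(tip,axis=0))
c=P[(P[:,2]>50)&(P[:,2]<60)]; print('collar',np.median(c,0),(c.max(0)+c.min(0))/2,np.ptp(c,axis=0))
c=P[(P[:,2]>28)&(P[:,2]<36)]; print('block',cv2.minAreaRect(c[:,:2].astype(np.float32)),np.median(c[:,2]))
E
```

```text
2.8 [489.75424895 143.7763452  250.54832348] [ 3.14050937e+00 -6.82267268e-04 -3.13952861e+00]
collar 0.88 [253.3, 165.7, 305.5, 215.3] 1802
head 0.87 [218.1, 115.1, 349.9, 250.1] 10592
[(-2, 993), (0, 8557), (2, 1042), (28, 139), (30, 2309), (32, 4492), (34, 180), (36, 185), (38, 316), (40, 723), (52, 74), (54, 1337), (56, 321), (104, 56), (106, 33)]
tip 106 [488.31460664 142.16760321 105.35153315] [491.68610512 142.15101846 105.06321089] [14.67184059 14.66246768  5.99392031]
collar [488.02242688 141.97899102  55.35466549] [491.62522541 142.54918144  55.00761376] [54.91234879 54.80474596  9.6187742 ]
block ((496.39666748046875, 142.41062927246094), (109.86637878417969, 129.28033447265625), 65.78086853027344) 32.31580328855219
```

View pics/w1.png

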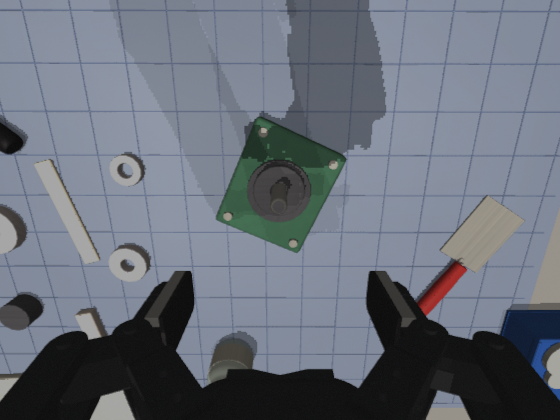

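>>> play_rows(
  targets=[
    [0, -0.6, -3.5, 0, 0],
    [0, -1.3, -7, 0, 0],
    [0, -2, -11, 1, 0],
    [0, -2.8, -15, 3, 0],
    [0, -3.6, -19, 5, 0],
    [0, -4.4, -23, 7, 0],
    [0, -5.2, -27, 9, 0],
    [0, -6, -31, 9, 0],
    [0, -6.4, -35, 9, 0],
    [0, -6.4, -36.2, 9, 0],
  ],
)

```text
clock: 3.95
eef_pos: [554.9, -224.1, 160.4]
tool_rot: [-3.138, 0.001, 3.138]
force: [-0.2, -0.2, 0.6]
width: 85.4
gripper_force: 0.0
```

>>> play_rows(
  targets=[
    [0, 0, 0, 0, 0],
    [0, 0, 0, 0, 0],
  ],
)

```text
clock: 4.15
eef_pos: [554.9, -217.0, 160.5]
tool_rot: [3.14, -0.0, -3.139]
force: [0.4, 0.7, -0.0]
width: 85.4
gripper_force: 0.0
```

```bash
cat >> h.py <<'E'
def ring(name,zt,near=None,rad=45):
    """centre of a ring's top seen by wrist camera, bore and outer; world"""
    s=ctrl.read_state(); im,d=ctrl.get_image('wrist'); print('t',s['clock'],s['eef_pos'].round(2),s['tool_rot'].round(4),s['force'].round(1))
    if near is None:
        q=ctrl.trace('wrist',name); 
        if not q: print('none'); return im,d,s
        print(name,q[0]['confidence'],q[0]['bbox']); Q=pts('wrist',d,q[0]['pixels'],s); near=np.median(Q,0)[:2]
    P=pts('wrist',d,d>0,s); P=P[(np.hypot(*(P[:,:2]-near).T)<rad)&(abs(P[:,2]-zt)<4)]
    (x,y),r=cv2.minEnclosingCircle(P[:,:2].astype(np.float32))
    print('n',len(P),'z',np.median(P[:,2]).round(2),'box mid',((P.max(0)+P.min(0))/2).round(2),'ext',np.ptp(P,axis=0).round(1),'circle',round(x,2),round(y,2),round(r,2),'mean',P.mean(0).round(2))
    return im,d,s
E
python3 - <<'E'
from h import *
im,d,s=ring('spacer_large',16); save('w2',im)
E
```

```text
t 4.15 [ 554.89 -217.01  160.46] [ 3.1397e+00 -4.0000e-04 -3.1386e+00] [ 0.4  0.7 -0. ]
spacer_large 0.73 [243.7, 167.6, 314.9, 235.8]
n 3179 z 16.31 box mid [ 554.65 -218.02   15.41] ext [60.8 60.9  6.8] circle 554.96 -217.82 30.87 mean [ 553.6  -217.89   16.27]
```

```bash
python3 - <<'E'
from h import *
w=np.load('w1.npz'); (f,cx,cy),_=cam('wrist'); d=w['d']; M=np.array(ctrl.calibration('wrist')['mount'])
v,u=np.mgrid[262:300,150:410]; z=d[v,u]; k=(z>0)&(z<260); v,u,z=v[k],u[k],z[k]
P=(np.c_[(u-cx)*z/f,(v-cy)*z/f,z,np.ones(len(z))]@M.T)[:,:3]
for sgn in(-1,1):
    Q=P[P[:,1]*sgn>0]; print(len(Q),Q.max(0),Q.min(0),np.percentile(Q[:,2],[50,90,98]))
E
```

```text
943 [ 10.87437581 -42.29007089  12.06438635] [ -7.16471229 -56.89833372 -15.7992647 ] [-2.04251671  7.16978118 10.27146435]
943 [10.84185883 56.14619642 11.71649492] [ -7.54358587  41.83847258 -15.93634397] [-1.89891576  7.06063433 10.30796587]
```

>>> play_rows(
  targets=[
    [0, 0, -0.1, 3, 0],
    [0, 0, -0.1, 7, 0],
    [0, 0, -0.1, 10, 0],
    [0, 0, -0.1, 11.8, 0],
    [0, 0, -0.1, 12.5, 0],
    [0, 0, -0.1, 12.5, 0],
  ],
)

```text
clock: 4.85
eef_pos: [554.6, -218.9, 35.0]
tool_rot: [3.14, -0.001, -3.139]
force: [-1.1, 0.3, -0.4]
width: 85.2
gripper_force: 0.0
```

>>> play_rows(
  targets=[
    [0, 0, 0.1, 1.1, 0],
    [0, 0, 0.1, 1.1, 0],
    [1, 0, 0.1, 1.1, 0],
    [1, 0, 0.1, 1.1, 0],
    [1, 0, 0.1, 1.1, 0],
    [1, 0, 0.1, 1.1, 0],
    [1, 0, 0.1, 1.1, 0],
    [1, 0, 0.1, 1.1, 0],
  ],
)

```text
clock: 5.65
eef_pos: [555.2, -219.8, 25.7]
tool_rot: [-3.141, 0.001, -3.141]
force: [-0.8, 0.6, 5.3]
width: 58.8
gripper_force: 65.0
```

>>> play_rows(
  targets=[
    [1, 0, 0, -1, 0],
    [1, 0, 0, -4, 0],
    [1, 0, 0, -8, 0],
    [1, 0, 0, -12, 0],
    [1, 0.6, 3, -14, 0],
    [1, 1.2, 7, -15, 0],
    [1, 1.8, 11, -15, 0],
    [1, 2.5, 15, -15, 0],
    [1, 3.1, 18, -15, 0],
    [1, 3.1, 18, -15, 0],
  ],
)

```text
clock: 6.65
eef_pos: [522.6, -33.9, 175.2]
tool_rot: [3.138, -0.001, -3.133]
force: [0.1, 0.1, -0.2]
width: 58.6
gripper_force: 64.9
```

>>> play_rows(
  targets=[
    [1, 0.5, 3, 0, 0],
    [1, 1.2, 7, 0, 0],
    [1, 1.9, 11, 0, 0],
    [1, 2.6, 14.5, 0, 0],
    [1, 3.2, 17, 0, 0],
    [1, 3.2, 18, 0, 0],
    [1, 3.2, 18.1, 0, 0],
    [1, 3.2, 18.1, 0, 0],
  ],
)

```text
clock: 7.45
eef_pos: [492.1, 139.6, 174.7]
tool_rot: [-3.141, 0.001, 3.14]
force: [0.3, -0.5, -0.5]
width: 59.0
gripper_force: 64.9
```

```bash
python3 - <<'E'
from h import *
s=ctrl.read_state(); print(s)
im,d=ctrl.get_image('wrist'); save('w3',im); np.savez('w3',im=im,d=d)
for o in('spacer_large','collar','head'):
  for q in ctrl.trace('wrist',o)[:2]:
    P=pts('wrist',d,q['pixels'],s); print(o,q['confidence'],q['bbox'],len(P),np.percentile(P,[2,50,98],axis=0).round(1).tolist())
E
```

```text
{'clock': 7.45, 'qpos': array([-0.34717007,  0.54973309,  0.02212606,  1.98322362, -0.01810136,
        0.60865425,  1.2560872 ]), 'qd': array([ 0.0183702 ,  0.00120098,  0.00783406,  0.00678842,  0.0007581 ,
        0.00178417, -0.00128711]), 'tau': array([-1.12448450e+00, -4.65722823e+01,  2.93294415e-01, -1.35724247e+01,
       -6.33669086e-02, -1.99227972e-02, -1.62226846e-02]), 'eef_pos': array([492.11999005, 139.57974883, 174.74690333]), 'tool_rot': array([-3.14050204e+00,  5.50146360e-04,  3.14033759e+00]), 'force': array([ 0.31670839, -0.52251963, -0.48981679]), 'torque': array([-0.02742227,  0.00244336, -0.01681599]), 'gripper_force': 64.89506895071827, 'width': 59.01524836331515}
spacer_large 0.91 [217.3, 217.1, 340.2, 340.4] 11371 [[461.8, 112.3, 152.9], [487.4, 139.4, 165.3], [519.0, 166.2, 166.5]]
spacer_large 0.2 [251.6, 178.9, 317.4, 225.7] 1983 [[465.3, 116.8, 51.8], [481.1, 142.8, 55.3], [498.8, 167.5, 56.7]]
collar 0.81 [251.4, 178.1, 318.3, 227.0] 2047 [[465.1, 116.7, 50.0], [481.1, 142.7, 55.3], [499.5, 167.5, 56.8]]
head 0.96 [204.5, 118.8, 368.7, 274.0] 12155 [[425.2, 79.5, 28.4], [471.5, 142.9, 32.7], [530.5, 206.4, 57.2]]
```

View pics/w3.png

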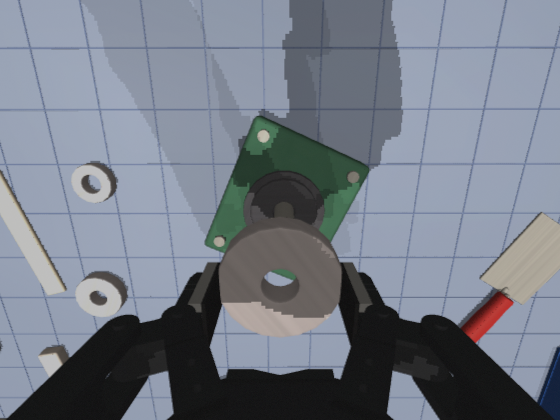

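```bash
python3 - <<'E'
from h import *
w=np.load('w3.npz'); d=w['d']; s=dict(eef_pos=np.array([492.12,139.58,174.75]),tool_rot=[-3.1405,.00055,3.14034])
P=pts('wrist',d,d>0,s)
def edgefit(P,lo,hi,c,R,ang=72):
    Q=P[(P[:,2]>lo)&(P[:,2]<hi)][:,:2]; 
    Q=Q[np.hypot(*(Q-c).T)<R+6]
    for _ in range(3):
        v=Q-c; r=np.hypot(*v.T); a=((np.arctan2(v[:,1],v[:,0])+np.pi)/(2*np.pi)*ang).astype(int)%ang
        E=np.array([Q[a==k][np.argmax(r[a==k])] for k in range(ang) if (a==k).sum()>3])
        A=np.c_[2*E,np.ones(len(E))]; e=np.ones(len(E),bool)
        for _ in range(6):
            p=np.linalg.lstsq(A[e],(E[e]**2).sum(1),rcond=None)[0]; rr=np.sqrt(p[2]+p[:2]@p[:2]); res=np.hypot(*(E-p[:2]).T)-rr; e=abs(res)<max(0.8,1.5*np.median(abs(res)))
        c=p[:2]
    return p[:2].round(2),rr.round(2),e.sum()
print('ring',edgefit(P,163.5,168,np.array([491,139.5]),31))
print('collar',edgefit(P,53,58,np.array([491.6,142]),28))
B=P[(P[:,2]>163.5)&(P[:,2]<168)&(np.hypot(P[:,0]-491,P[:,1]-139.5)<15)][:,:2]; v=B-[491,139.5]; r=np.hypot(*v.T);a=((np.arctan2(v[:,1],v[:,0])+np.pi)/(2*np.pi)*36).astype(int)%36
E=np.array([B[a==k][np.argmin(r[a==k])] for k in range(36) if (a==k).any()]); print('bore',(E.max(0)+E.min(0))/2,np.ptp(E,axis=0))
w=np.load('w1.npz'); d=w['d']; s=dict(eef_pos=np.array([489.754,143.776,250.548]),tool_rot=[3.1405,-.00068,-3.1395])
P=pts('wrist',d,d>0,s); print('collar w1',edgefit(P,53,58,np.array([491.6,142]),28)); 
print('boss',edgefit(P,37,43,np.array([495,142]),36))
E
```

```text
ring (array([491.7 , 139.18]), np.float64(30.65), np.int64(60))
collar (array([491.58, 142.19]), np.float64(27.31), np.int64(46))
bore [491.58430219 139.21442614] [18.25811815 18.04172274]
collar w1 (array([491.63, 142.17]), np.float64(27.21), np.int64(70))
boss (array([496.41, 142.28]), np.float64(35.42), np.int64(72))
```

>>> play_rows(
  targets=[
    [1, 0, 0.3, 1, 0],
    [1, 0, 0.3, 2.5, 0],
    [1, 0, 0.3, 3.5, 0],
    [1, 0, 0.3, 3.9, 0],
    [1, 0, 0.3, 4.1, 0],
    [1, 0, 0.3, 4.3, 0],
    [1, 0, 0.3, 4.4, 0],
    [1, 0, 0.3, 4.5, 0],
  ],
)

```text
clock: 8.45
eef_pos: [491.8, 144.3, 129.9]
tool_rot: [3.141, 0.001, -3.141]
force: [0.0, -0.5, 0.2]
width: 58.6
gripper_force: 65.0
```

>>> play_rows(
  targets=[
    [1, 0, -0.07, 0, 0],
    [1, 0, -0.15, 0, 0],
    [1, 0, -0.15, 0, 0],
    [1, 0, -0.15, 0.1, 0],
    [1, 0, -0.15, 0.2, 0],
  ],
)

```text
clock: 8.95
eef_pos: [491.5, 142.9, 127.5]
tool_rot: [3.141, 0.0, -3.141]
force: [-1.4, -0.6, -0.7]
width: 58.2
gripper_force: 65.0
```

```bash
python3 - <<'E'
from h import *
for i in range(4):
    im,d=ctrl.get_image('scene'); s=ctrl.read_state(); print(s['eef_pos'].round(2),s['force'].round(2),s['torque'].round(3),s['clock'])
E
```

```text
[491.36 142.86 127.37] [ 0.53  0.01 -0.18] [-0.019 -0.047  0.022] 9.0
[491.32 142.81 127.42] [ 0.45  1.09 -2.16] [0.003 0.015 0.044] 9.05
[491.37 142.86 127.46] [ 0.35 -0.13 -1.61] [ 0.006 -0.001 -0.015] 9.1
[491.44 142.82 127.51] [-0.36 -0.74 -2.17] [-0.032 -0.03  -0.028] 9.15
```

>>> play_rows(
  targets=[
    [1, 0, 0, 0.2, 0],
    [1, 0, 0, 0.4, 0],
    [1, 0, 0, 0.7, 0],
    [1, 0, 0, 1.0, 0],
    [1, 0, 0, 1.0, 0],
  ],
)

```text
clock: 9.65
eef_pos: [491.2, 142.7, 117.1]
tool_rot: [-3.141, -0.001, -3.141]
force: [0.3, -0.5, -1.0]
width: 58.8
gripper_force: 64.9
```

>>> play_rows(
  targets=[
    [1, 0, 0, 0.6, 0],
    [1, 0, 0, 1.4, 0],
    [1, 0, 0, 2.2, 0],
    [1, 0, 0, 2.8, 0],
    [1, 0, 0, 3.2, 0],
    [1, 0, 0, 3.3, 0],
    [1, 0, 0, 3.3, 0],
  ],
)

```text
clock: 10.35
eef_pos: [491.3, 142.8, 84.4]
tool_rot: [-3.141, -0.0, -3.141]
force: [0.2, 0.2, -0.4]
width: 58.7
gripper_force: 64.9
```

>>> play_rows(
  targets=[
    [1, 0, 0, 0.1, 0],
    [1, 0, 0, 0.2, 0],
    [1, 0, 0, 0.3, 0],
    [1, 0, 0, 0.3, 0],
  ],
)

```text
clock: 10.75
eef_pos: [491.4, 142.8, 81.6]
tool_rot: [3.142, -0.0, -3.141]
force: [0.5, 0.7, -1.3]
width: 58.6
gripper_force: 64.9
```

>>> play_rows(
  targets=[
    [0, 0, 0, 0, 0],
    [0, 0, 0, 0, 0],
    [0, 0, 0, 0, 0],
    [0, 0, 0, 0, 0],
    [0, 0, 0, 0, 0],
    [0, 0, 0, -1, 0],
    [0, 0, 0, -4, 0],
    [0, 0, 0, -8, 0],
    [0, 0, 0, -10, 0],
    [0, 0, 0, -10, 0],
  ],
)

```text
clock: 11.75
eef_pos: [493.5, 143.4, 185.1]
tool_rot: [3.139, 0.007, -3.141]
force: [-0.1, 0.4, -1.1]
width: 85.5
gripper_force: 0.0
```

```bash
python3 - <<'E'
from h import *
s=ctrl.read_state(); print(s['eef_pos'],s['width'])
im,d=ctrl.get_image('wrist'); P=pts('wrist',d,d>0,s)
P=P[(np.hypot(P[:,0]-491.5,P[:,1]-142.3)<34)]
for lo,hi in((50,60),(64,80),(100,112)):
    c=P[(P[:,2]>lo)&(P[:,2]<hi)]; print(lo,len(c),np.median(c[:,2]) if len(c) else 0,cv2.minEnclosingCircle(c[:,:2].astype(np.float32)) if len(c) else 0)
for o in('spacer_medium','spacer_small'):
  for q in ctrl.trace('wrist',o)[:2]:
    P=pts('wrist',d,q['pixels'],s); P=P[P[:,2]>np.percentile(P[:,2],90)-5]; print(o,q['confidence'],q['bbox'],((P.max(0)+P.min(0))/2).round(1),np.ptp(P,axis=0).round())
E
```

```text
[493.48925518 143.41922591 185.13426669] 85.47402267915564
50 45 58.96087936220789 ((477.2274169921875, 139.79791259765625), 27.407989501953125)
64 3946 71.24436360830431 ((491.0003356933594, 142.52255249023438), 30.91266632080078)
100 203 105.38850034857819 ((491.8506774902344, 142.5292205810547), 8.28834342956543)
spacer_medium 0.89 [77.1, 261.6, 126.2, 312.1] [602.4 -56.2  13.1] [49. 50.  6.]
spacer_small 0.7 [72.1, 157.7, 114.7, 199.4] [478.1 -39.8  11.4] [37. 38.  7.]
```

>>> play_rows(
  targets=[
    [0, -1.5, -2.5, 0, 0],
    [0, -3.5, -6, 0, 0],
    [0, -5.5, -10, 0, 0],
    [0, -7.5, -14, 1, 0],
    [0, -9.5, -17.5, 2, 0],
    [0, -10.6, -19.3, 3, 0],
    [0, -10.9, -19.9, 3.5, 0],
    [0, -10.9, -19.9, 3.5, 0],
    [0, -10.9, -19.9, 3.5, 0],
    [0, -10.9, -19.9, 3.5, 0],
  ],
)

```text
clock: 12.9
eef_pos: [600.2, -53.9, 146.8]
tool_rot: [3.14, -0.0, -3.138]
force: [0.2, -0.3, -0.4]
width: 85.6
gripper_force: 0.0
```

```bash
python3 - <<'E'
from h import *
ring('spacer_medium',14)
E
```

```text
t 12.9 [600.17 -53.87 146.83] [ 3.1405e+00 -3.0000e-04 -3.1382e+00] [ 0.2 -0.3 -0.4]
spacer_medium 0.97 [251.5, 179.6, 305.3, 235.0]
n 2121 z 14.26 box mid [602.81 -56.38  13.38] ext [49.4 49.1  6.6] circle 602.93 -56.48 24.95 mean [601.9  -56.46  14.18]
```

```bash
python3 - <<'E'
from h import *
w=np.load('w3.npz'); (f,cx,cy),_=cam('wrist'); d=w['d']; M=np.array(ctrl.calibration('wrist')['mount'])
v,u=np.mgrid[240:340,180:380]; z=d[v,u]; k=(z>0)&(z<200); v,u,z=v[k],u[k],z[k]
P=(np.c_[(u-cx)*z/f,(v-cy)*z/f,z,np.ones(len(z))]@M.T)[:,:3]
for sgn in(-1,1):
    Q=P[(P[:,1]*sgn>32.5)&(abs(P[:,0])<14)]; print(len(Q),Q.max(0).round(1),Q.min(0).round(1),np.percentile(Q[:,2],[50,90,98]).round(1))
E
```

```text
1011 [ 13.  -32.5  17.3] [  4.8 -43.3 -37.7] [-8.3  8.9 14.2]
871 [13.1 43.  16.5] [  4.8  32.5 -35.5] [-7.   9.2 13.4]
```

>>> play_rows(
  targets=[
    [0, -0.1, -0.1, 3, 0],
    [0, -0.26, -0.25, 7, 0],
    [0, -0.26, -0.25, 10, 0],
    [0, -0.26, -0.25, 10.9, 0],
    [0, -0.26, -0.25, 11.2, 0],
    [0, -0.26, -0.25, 11.2, 0],
  ],
)

```text
clock: 13.6
eef_pos: [603.9, -58.3, 35.5]
tool_rot: [3.142, 0.001, -3.141]
force: [0.5, 0.6, 1.1]
width: 85.4
gripper_force: 0.0
```

>>> play_rows(
  targets=[
    [0, 0.1, 0.15, 0.5, 0],
    [0, 0.1, 0.15, 0.85, 0],
    [0, 0.1, 0.15, 0.85, 0],
    [1, 0.1, 0.15, 0.85, 0],
    [1, 0.1, 0.15, 0.85, 0],
    [1, 0.1, 0.15, 0.85, 0],
    [1, 0.1, 0.15, 0.85, 0],
    [1, 0.1, 0.15, 0.85, 0],
    [1, 0.1, 0.15, 0.85, 0],
    [1, 0.1, 0.15, 0.85, 0],
  ],
)

```text
clock: 14.6
eef_pos: [602.4, -57.2, 27.0]
tool_rot: [3.142, 0.0, -3.141]
force: [-1.5, 1.1, 6.2]
width: 46.8
gripper_force: 61.2
```

```bash
python3 - <<'E'
from h import *
s=ctrl.read_state(); print(s['eef_pos'],s['force'])
ring('spacer_medium',14,np.array([602.9,-56.4]),28)
E
```

```text
[602.36489055 -57.18310505  26.95741457] [-1.53825019  1.14552035  6.17719638]
t 14.6 [602.36 -57.18  26.96] [ 3.1416e+00  5.0000e-04 -3.1413e+00] [-1.5  1.1  6.2]
n 6368 z 14.25 box mid [602.73 -56.39  13.99] ext [50.1 51.9  8. ] circle 601.92 -56.37 27.58 mean [600.91 -57.33  14.14]
```

>>> play_rows(
  targets=[
    [1, 0, 0, -1, 0],
    [1, 0, 0, -4, 0],
    [1, 0, 0, -8, 0],
    [1, 0.5, 1, -12, 0],
    [1, 2, 3.6, -15, 0],
    [1, 4, 7, -15, 0],
    [1, 6, 11, -15, 0],
    [1, 8.5, 15, -15, 0],
    [1, 10.5, 19, -15, 0],
    [1, 11.1, 20, -15, 0],
  ],
)

```text
clock: 15.65
eef_pos: [488.1, 148.4, 176.6]
tool_rot: [3.139, -0.002, -3.133]
force: [0.5, 0.1, -0.6]
width: 46.8
gripper_force: 62.0
```

>>> play_rows(
  targets=[
    [1, 0, 0, 0, 0],
    [1, 0, 0, 0, 0],
    [1, 0, 0, 0, 0],
    [1, 0, 0, 0, 0],
  ],
)

```text
clock: 16.05
eef_pos: [491.9, 141.1, 176.1]
tool_rot: [-3.141, 0.0, 3.139]
force: [0.1, -0.4, -0.8]
width: 46.9
gripper_force: 62.0
```

```bash
cat >> h.py <<'E'
def edgefit(P,lo,hi,c,R,ang=72):
    Q=P[(P[:,2]>lo)&(P[:,2]<hi)][:,:2]; Q=Q[np.hypot(*(Q-c).T)<R+4]
    for _ in range(3):
        v=Q-c; r=np.hypot(*v.T); a=((np.arctan2(v[:,1],v[:,0])+np.pi)/(2*np.pi)*ang).astype(int)%ang
        E=np.array([Q[a==k][np.argmax(r[a==k])] for k in range(ang) if (a==k).sum()>3])
        A=np.c_[2*E,np.ones(len(E))]; e=np.ones(len(E),bool)
        for _ in range(6):
            p=np.linalg.lstsq(A[e],(E[e]**2).sum(1),rcond=None)[0]; rr=np.sqrt(p[2]+p[:2]@p[:2]); res=np.hypot(*(E-p[:2]).T)-rr; e=abs(res)<max(0.8,1.5*np.median(abs(res)))
        c=p[:2]
    return p[:2].round(2),rr.round(2),e.sum()
def held(zoff,R):
    s=ctrl.read_state(); im,d=ctrl.get_image('wrist'); P=pts('wrist',d,d>0,s); e=s['eef_pos']
    print(s['clock'],e.round(2),s['width'],s['force'].round(1))
    Q=P[(np.hypot(*(P[:,:2]-e[:2]).T)<R-3)&(P[:,2]>e[2]-zoff-12)]; z=np.median(Q[:,2]); print('top below TCP',e[2]-z)
    f=edgefit(Q if 0 else P,z-2,z+2,e[:2],R); print('ring',f,'rel TCP',f[0]-e[:2])
    B=P[(abs(P[:,2]-z)<2)&(np.hypot(*(P[:,:2]-f[0]).T)<15)][:,:2]; v=B-f[0]; r=np.hypot(*v.T);a=((np.arctan2(v[:,1],v[:,0])+np.pi)/(2*np.pi)*36).astype(int)%36
    E=np.array([B[a==k][np.argmin(r[a==k])] for k in range(36) if (a==k).any()]); print('bore',(E.max(0)+E.min(0))/2-e[:2],np.ptp(E,axis=0))
    return im
E
python3 - <<'E'
from h import *
save('w4',held(12,25))
E
```

```text
16.05 [491.88 141.07 176.07] 46.85850658442865 [ 0.1 -0.4 -0.8]
top below TCP -49.93876888642521
ring (array([444.52, 140.58]), np.float64(40.92), np.int64(12)) rel TCP [-47.36169476  -0.48570765]Traceback (most recent call last):
  File "<stdin>", line 2, in <module>
  File "h.py", line 51, in held
    E=np.array([B[a==k][np.argmin(r[a==k])] for k in range(36) if (a==k).any()]); print('bore',(E.max(0)+E.min(0))/2-e[:2],np.ptp(E,axis=0))
                                                                                                ~~~~~^^^
    return umr_maximum(a, axis, None, out, keepdims, initial, where)
ValueError: zero-size array to reduction operation maximum which has no identity
```

Exclude gripper-body points from the ring selection.

```bash
sed -i 's/&(P\[:,2\]>e\[2\]-zoff-12)\]/\&(abs(P[:,2]-(e[2]-zoff))<4)]/' h.py
python3 - <<'E'
from h import *
save('w4',held(12.7,25))
E
```

```text
16.1 [491.72 141.33 176.03] 46.687091974726464 [ 0.3  0.2 -0.3]
top below TCP 12.659299935496449
ring (array([492.34, 141.07]), np.float64(24.61), np.int64(59)) rel TCP [ 0.62479805 -0.25897197]
bore [ 0.37330601 -0.34627565] [17.82798295 18.47329366]
```

>>> play_rows(
  targets=[
    [1, 0, 0, 1, 0],
    [1, 0, 0, 2.5, 0],
    [1, 0, 0, 3.4, 0],
    [1, 0, 0, 3.6, 0],
    [1, 0, 0, 3.6, 0],
    [1, 0, 0, 3.6, 0],
  ],
)

```text
clock: 16.75
eef_pos: [491.3, 142.9, 140.3]
tool_rot: [3.141, 0.0, -3.141]
force: [0.6, 0.6, -0.4]
width: 46.6
gripper_force: 62.0
```

>>> play_rows(
  targets=[
    [1, 0, -0.03, 0.3, 0],
    [1, 0, -0.03, 0.6, 0],
    [1, 0, -0.03, 0.8, 0],
    [1, 0, -0.03, 1.0, 0],
    [1, 0, -0.03, 1.2, 0],
    [1, 0, -0.03, 1.2, 0],
  ],
)

```text
clock: 17.35
eef_pos: [490.9, 142.5, 127.8]
tool_rot: [-3.141, -0.001, -3.141]
force: [0.4, 0.4, 0.6]
width: 47.1
gripper_force: 62.0
```

>>> play_rows(
  targets=[
    [1, 0, 0, 0.3, 0],
    [1, 0, 0, 0.8, 0],
    [1, 0, 0, 1.4, 0],
    [1, 0, 0, 2.0, 0],
    [1, 0, 0, 2.5, 0],
    [1, 0, 0, 2.7, 0],
    [1, 0, 0, 2.7, 0],
  ],
)

```text
clock: 18.05
eef_pos: [490.8, 142.4, 100.6]
tool_rot: [-3.141, -0.001, -3.141]
force: [-0.2, -0.0, -0.2]
width: 46.9
gripper_force: 62.0
```

>>> play_rows(
  targets=[
    [0, 0, 0, 0.1, 0],
    [0, 0, 0, 0.1, 0],
    [0, 0, 0, 0.1, 0],
    [0, 0, 0, 0.1, 0],
    [0, 0, 0, 0, 0],
    [0, 0, 0, -1, 0],
    [0, 0, 0, -4, 0],
    [0, 0, 0, -8, 0],
    [0, 0, 0, -8.5, 0],
    [0, 0, 0, -8.5, 0],
  ],
)

```text
clock: 19.05
eef_pos: [492.0, 142.8, 187.9]
tool_rot: [3.14, 0.004, -3.141]
force: [-0.3, -0.1, 0.0]
width: 85.7
gripper_force: 0.0
```

```bash
cat >> h.py <<'E'
def stack(R=34):
    s=ctrl.read_state(); print(s['clock'],s['eef_pos'],s['width'])
    im,d=ctrl.get_image('wrist'); P=pts('wrist',d,d>0,s)
    P=P[(np.hypot(P[:,0]-491.5,P[:,1]-142.3)<R)&(P[:,2]<115)]
    h,e=np.histogram(P[:,2],bins=np.arange(26,116,1)); print([(int(b),int(a)) for a,b in zip(h,e) if a>40])
    return im,d,P
E
python3 - <<'E'
from h import *
im,d,P=stack(); print(edgefit(P,83,90,np.array([491.5,142.3]),25))
E
```

```text
19.05 [491.98975192 142.83609087 187.94147889] 85.73428731911737
[(31, 74), (32, 123), (33, 50), (39, 96), (40, 190), (41, 51), (69, 83), (70, 397), (71, 510), (72, 90), (81, 42), (83, 149), (84, 929), (85, 1231), (86, 221), (105, 50), (106, 41)]
(array([491.61, 142.1 ]), np.float64(24.38), np.int64(72))
```

>>> play_rows(
  targets=[
    [0, 0.2, -3, 0, 0],
    [0, 0.5, -7, 0, 0],
    [0, 0.9, -11, 0, 0],
    [0, 1.2, -15, 2, 0],
    [0, 1.4, -17.5, 4, 0],
    [0, 1.4, -18.2, 4, 0],
    [0, 1.4, -18.2, 4, 0],
    [0, 1.4, -18.2, 4, 0],
    [0, 1.4, -18.2, 4, 0],
  ],
)

```text
clock: 20.0
eef_pos: [477.8, -37.6, 146.5]
tool_rot: [3.141, 0.001, -3.138]
force: [-0.3, -0.2, -1.0]
width: 85.8
gripper_force: 0.0
```

```bash
python3 - <<'E'
from h import *
ring('spacer_small',12)
E
```

```text
t 20.0 [477.78 -37.62 146.54] [ 3.1407e+00  1.1000e-03 -3.1381e+00] [-0.3 -0.2 -1. ]
spacer_small 0.7 [259.1, 185.4, 298.8, 226.1]
n 1099 z 12.18 box mid [477.75 -40.1   11.33] ext [36.4 37.   6.4] circle 477.96 -40.3 18.79 mean [477.12 -40.31  12.07]
```

>>> play_rows(
  targets=[
    [0, 0, -0.1, 3, 0],
    [0, 0, -0.1, 7, 0],
    [0, 0, -0.1, 10, 0],
    [0, 0, -0.1, 11.5, 0],
    [0, 0, -0.1, 11.8, 0],
    [0, 0, -0.1, 11.8, 0],
    [0, 0, -0.1, 11.8, 0],
  ],
)

```text
clock: 20.8
eef_pos: [477.4, -40.1, 28.3]
tool_rot: [3.141, 0.0, -3.14]
force: [0.3, 0.2, 0.7]
width: 85.1
gripper_force: 0.0
```

>>> play_rows(
  targets=[
    [1, 0, 0, 0, 0],
    [1, 0, 0, 0, 0],
    [1, 0, 0, 0, 0],
    [1, 0, 0, 0, 0],
    [1, 0, 0, 0, 0],
    [1, 0, 0, 0, 0],
    [1, 0, 0, 0, 0],
    [1, 0, 0, 0, 0],
  ],
)

```text
clock: 21.6
eef_pos: [477.5, -40.4, 29.1]
tool_rot: [-3.141, 0.001, -3.141]
force: [-1.0, 0.5, 10.0]
width: 34.8
gripper_force: 58.7
```

>>> play_rows(
  targets=[
    [1, 0, 0, -1, 0],
    [1, 0, 0, -4, 0],
    [1, 0, 0, -8, 0],
    [1, -0.2, 2, -12, 0],
    [1, -0.5, 6, -15, 0],
    [1, -0.9, 10, -15, 0],
    [1, -1.2, 14, -15, 0],
    [1, -1.4, 17.3, -15, 0],
    [1, -1.4, 18.3, -15, 0],
    [1, -1.4, 18.3, -15, 0],
  ],
)

```text
clock: 22.6
eef_pos: [490.6, 144.2, 178.5]
tool_rot: [3.141, 0.0, -3.138]
force: [0.2, -0.6, -0.9]
width: 35.0
gripper_force: 59.9
```

>>> play_rows(
  targets=[
    [1, 0, 0, 0, 0],
    [1, 0, 0, 0, 0],
    [1, 0, 0, 0, 0],
  ],
)

```text
clock: 22.9
eef_pos: [491.1, 140.7, 178.0]
tool_rot: [-3.141, -0.0, 3.14]
force: [0.5, -0.6, 0.1]
width: 34.9
gripper_force: 59.9
```

```bash
python3 - <<'E'
from h import *
save('w5',held(16.5,19))
E
```

```text
22.9 [491.1  140.72 178.01] 34.90566759552144 [ 0.5 -0.6  0.1]
top below TCP 17.022682573119255
ring (array([491.57, 140.38]), np.float64(18.58), np.int64(52)) rel TCP [ 0.46679248 -0.33586428]
bore [ 0.30217777 -0.34617043] [17.48707557 17.88734518]
```

View pics/w5.png

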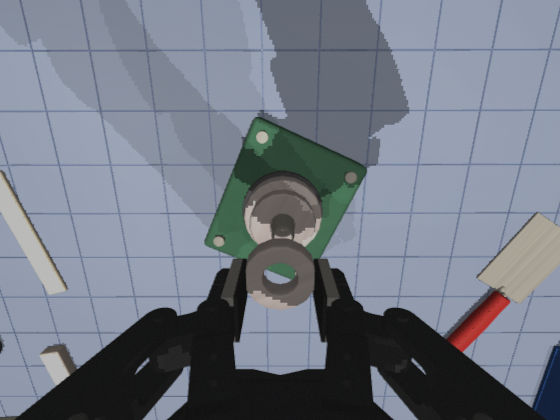

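>>> play_rows(
  targets=[
    [1, 0, 0, 1, 0],
    [1, 0, 0, 2.5, 0],
    [1, 0, 0, 3.4, 0],
    [1, 0, 0, 3.6, 0],
    [1, 0, 0, 3.6, 0],
    [1, 0, 0, 3.6, 0],
  ],
)

```text
clock: 23.55
eef_pos: [491.3, 142.7, 142.3]
tool_rot: [3.141, 0.0, -3.141]
force: [0.2, 0.2, -0.7]
width: 34.9
gripper_force: 59.9
```

>>> play_rows(
  targets=[
    [1, 0, -0.02, 0.3, 0],
    [1, 0, -0.02, 0.6, 0],
    [1, 0, -0.02, 0.8, 0],
    [1, 0, -0.02, 1.0, 0],
    [1, 0, -0.02, 1.2, 0],
    [1, 0, -0.02, 1.2, 0],
  ],
)

```text
clock: 24.15
eef_pos: [490.9, 142.3, 129.8]
tool_rot: [-3.141, -0.001, -3.141]
force: [-0.3, -0.4, -0.4]
width: 34.3
gripper_force: 59.9
```

>>> play_rows(
  targets=[
    [1, 0, 0, 0.3, 0],
    [1, 0, 0, 0.7, 0],
    [1, 0, 0, 1.0, 0],
    [1, 0, 0, 1.2, 0],
    [1, 0, 0, 1.3, 0],
    [1, 0, 0, 1.35, 0],
    [1, 0, 0, 1.4, 0],
    [1, 0, 0, 1.4, 0],
  ],
)

```text
clock: 24.95
eef_pos: [491.1, 142.3, 116.1]
tool_rot: [3.142, 0.0, -3.141]
force: [-0.4, -0.7, -0.0]
width: 34.8
gripper_force: 59.9
```

>>> play_rows(
  targets=[
    [1, 0, 0, 0.04, 0],
    [1, 0, 0, 0.08, 0],
    [1, 0, 0, 0.12, 0],
    [1, 0, 0, 0.16, 0],
    [1, 0, 0, 0.2, 0],
    [1, 0, 0, 0.2, 0],
  ],
)

```text
clock: 25.55
eef_pos: [491.1, 142.3, 114.1]
tool_rot: [-3.142, 0.0, -3.141]
force: [-0.2, -0.5, 0.7]
width: 34.6
gripper_force: 60.0
```

>>> play_rows(
  targets=[
    [1, 0, 0, 0.04, 0],
    [1, 0, 0, 0.08, 0],
    [1, 0, 0, 0.12, 0],
    [1, 0, 0, 0.16, 0],
    [1, 0, 0, 0.2, 0],
    [1, 0, 0, 0.2, 0],
  ],
)

```text
clock: 26.15
eef_pos: [491.1, 142.3, 112.4]
tool_rot: [-3.142, 0.0, -3.141]
force: [-0.6, -0.2, 5.2]
width: 34.7
gripper_force: 60.5
```

>>> play_rows(
  targets=[
    [1, 0, 0, 0.03, 0],
    [1, 0, 0, 0.06, 0],
    [1, 0, 0, 0.09, 0],
    [1, 0, 0, 0.12, 0],
    [1, 0, 0, 0.15, 0],
    [1, 0, 0, 0.15, 0],
  ],
)

```text
clock: 26.75
eef_pos: [491.1, 142.4, 110.9]
tool_rot: [-3.142, 0.0, -3.141]
force: [-1.1, -0.1, 4.9]
width: 34.5
gripper_force: 60.5
```

>>> play_rows(
  targets=[
    [1, 0, 0, 0.04, 0],
    [1, 0, 0, 0.08, 0],
    [1, 0, 0, 0.12, 0],
    [1, 0, 0, 0.16, 0],
    [1, 0, 0, 0.2, 0],
    [1, 0, 0, 0.2, 0],
  ],
)

```text
clock: 27.35
eef_pos: [491.1, 142.4, 108.9]
tool_rot: [-3.142, 0.0, -3.141]
force: [-1.5, 0.1, 3.9]
width: 34.8
gripper_force: 60.5
```

>>> play_rows(
  targets=[
    [1, 0, 0, 0.04, 0],
    [1, 0, 0, 0.08, 0],
    [1, 0, 0, 0.12, 0],
    [1, 0, 0, 0.15, 0],
    [1, 0, 0, 0.15, 0],
  ],
)

```text
clock: 27.85
eef_pos: [491.1, 142.4, 107.3]
tool_rot: [3.142, 0.0, -3.141]
force: [-0.5, 0.0, 4.2]
width: 34.6
gripper_force: 60.5
```

>>> play_rows(
  targets=[
    [1, 0, 0, 0.03, 0],
    [1, 0, 0, 0.06, 0],
    [1, 0, 0, 0.09, 0],
    [1, 0, 0, 0.09, 0],
  ],
)

```text
clock: 28.25
eef_pos: [491.2, 142.4, 107.0]
tool_rot: [-3.141, 0.001, -3.141]
force: [-2.1, -0.5, 10.8]
width: 34.8
gripper_force: 61.2
```

>>> play_rows(
  targets=[
    [1, 0, 0, 0.03, 0],
    [1, 0, 0, 0.06, 0],
    [1, 0, 0, 0.08, 0],
    [1, 0, 0, 0.08, 0],
    [1, 0, 0, 0.08, 0],
  ],
)

```text
clock: 28.75
eef_pos: [491.3, 142.4, 106.9]
tool_rot: [-3.141, 0.001, -3.141]
force: [-2.3, -1.3, 16.7]
width: 35.1
gripper_force: 62.0
```

>>> play_rows(
  targets=[
    [1, 0, 0, -0.1, 0],
    [0, 0, 0, -0.12, 0],
    [0, 0, 0, -0.12, 0],
    [0, 0, 0, -0.12, 0],
    [0, 0, 0, -0.12, 0],
    [0, 0, 0, -1, 0],
    [0, 0, 0, -4, 0],
    [0, 0, 0, -8, 0],
    [0, 0, 0, -8, 0],
    [0, 0, 0, -8, 0],
  ],
)

```text
clock: 29.75
eef_pos: [491.6, 142.4, 186.5]
tool_rot: [3.141, 0.002, -3.141]
force: [-0.8, 0.2, -0.8]
width: 85.6
gripper_force: 0.0
```

```bash
python3 - <<'E'
from h import *
im,d,P=stack(40); c=np.array([491.5,142.3])
for lo,hi,R in((86,93,19),(75,81,25),(60,67,31)):
    Q=P[(P[:,2]>lo)&(P[:,2]<hi)]; A=np.c_[Q[:,:2]-c,np.ones(len(Q))]; print(edgefit(P,lo,hi,c,R),np.median(Q[:,2]),'tilt',np.linalg.lstsq(A,Q[:,2],rcond=None)[0].round(3))
a=ctrl.get_image('scene'); Q=pts('scene',a[1],a[1]>0); Q=Q[np.hypot(*(Q[:,:2]-c).T)<40]
h,e=np.histogram(Q[:,2],bins=np.arange(26,116,1)); print([(int(b),int(n)) for n,b in zip(h,e) if n>8])
s=cv2.resize(a[0][170:260,280:390],(660,540),interpolation=2); save('fin',s)
E
```

```text
29.75 [491.63772252 142.36099759 186.54937711] 85.5797448065813
[(31, 288), (32, 618), (33, 213), (39, 107), (40, 216), (41, 48), (62, 76), (63, 346), (64, 483), (65, 114), (76, 72), (77, 350), (78, 448), (79, 82), (88, 110), (89, 462), (90, 654), (91, 135), (105, 51), (106, 42)]
(array([491.54, 142.01]), np.float64(18.47), np.int64(71)) 90.08241536791422 tilt [ 1.0000e-02 -1.0000e-03  8.9962e+01]
(array([491.68, 142.1 ]), np.float64(24.47), np.int64(69)) 78.08903300297771 tilt [4.0000e-03 2.0000e-03 7.8052e+01]
(array([490.91, 142.39]), np.float64(30.46), np.int64(52)) 64.11761431412363 tilt [7.0000e-03 3.0000e-03 6.4145e+01]
[(31, 11), (32, 24), (33, 15), (34, 12), (35, 9), (36, 9), (38, 18), (39, 40), (40, 62), (41, 28), (42, 14), (51, 10), (54, 9), (57, 13), (59, 11), (62, 16), (63, 22), (64, 31), (65, 16), (68, 10), (70, 11), (72, 10), (75, 9), (76, 12), (77, 22), (78, 24), (79, 12), (81, 15), (87, 10), (89, 18), (90, 28), (91, 21)]
```

View pics/fin.png

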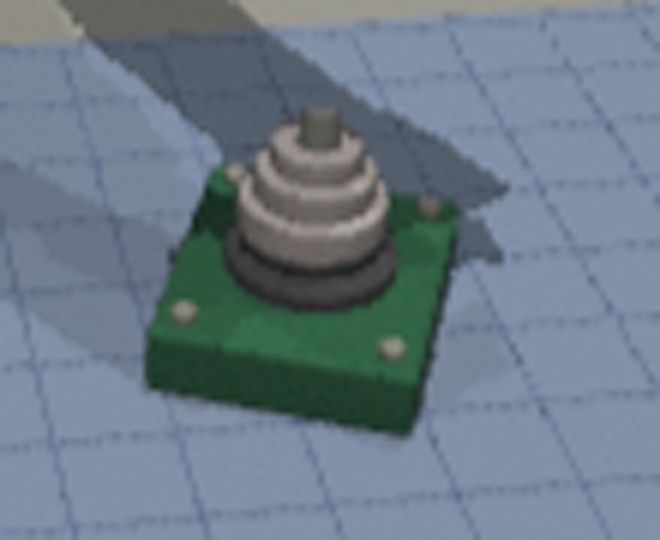

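The picture shows the three spacers stacked flat, large to small, on the collar around (320, 200). The measured tops are 64, 78 and 90 mm, exactly what a fully home collar gives.

```bash
python3 -c "
from cell import ctrl
print(ctrl.finish_job())"
```

```text
the job is handed in; nothing more can be done
None
```

The three spacers are on the spindle, large, then medium, then small on top, lying flat with the collar pressed home (measured tops 64, 78 and 90 mm; last pressing force read about 17 N), and the gripper released and clear when I handed the job in at about 30 s.

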